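# Turn the iron down to one dot

### The job

The cordless iron in its dock was left too hot for the synthetic shirt that comes next. With a fingertip, flick the ribbed edge of the temperature wheel under its handle down to one dot, so that the one-dot mark (on the blue field) stands at the dark pointer and the wheel rests in that click. Be gentle: leave the iron seated in its dock, neither lifted nor shoved about, and leave the other things on the counter alone.

Things in the scene. Friction and masses are not known exactly. Their poses are not given: they have to be found in the camera images.
- iron: white cordless steam iron, blue tank at the nose, 262 x 112 x 138 mm, 0.7 to 1.3 kg, loose in its dock with 2 mm play. Origin: centre of the soleplate's underside (12 mm above the counter when docked); +x to the nose, +y to its left (thumb) flank, +z up. Below the wheel its waist is 44 mm wide at z = 69 mm, 84 mm wide at z = 38 mm, over the midline
- handle_mid (a point): middle of the top of the iron's handle, a straight bar over the iron's midline: 32 mm wide, 26 mm high, top at iron z = 138 mm (150 mm above the counter), from iron x = -107 to +71 mm, on a post at each end (30 mm wide). The wheel lies under it, 29 mm below its underside. Axes as the iron
- wheel_hub (a point): centre of the temperature wheel, on its upright axis, at half its thickness (iron x = 8, y = 0, z = 77 mm; 89 mm above the counter); axes as the iron. The wheel is a flat dark disc, 70 mm across and 12 mm thick, with ten round upright ribs 5.4 mm thick round its edge, out to 78 mm diameter, 36 degrees apart
- thumb_edge (a point): point on the wheel's 70 mm edge in the middle of the iron's left flank (+y), where the edge stands free and a fingertip reaches it from outside and above; axes as the iron. In every click this point lies midway between two ribs, 18 degrees from each; the gap between them is 17 mm wide. On the right flank the pointer's shoulder shuts the edge in
- pointer (a point): tip of the dark triangular pointer, on top of the white shoulder on the iron's right flank (-y), 42 mm from the wheel's axis; the setting is the mark on the wheel that stands at it
- temp_wheel (a joint): wheel angle (rad), counter-clockwise from above, hotter as it grows; a click each 0.628 rad. 0 = off (white bar), 0.628 = one white dot on blue, 1.885 = two on yellow, 3.142 = three on red; bare clicks between and at 3.77; stops just past 0 and 3.77. To lower it the free left edge goes towards the nose. Over half way (2 to 3 N at the ribs) it springs to the next click. It starts 2 to 5 clicks high
- dock: dark plastic charging dock screwed to the counter, 320 x 148 mm, 12 mm thick with a rim to z = 24 mm and a tower behind the heel (to z = 74 mm). Origin: centre of its underside, axes as the docked iron
- fill_cup: clear bluish measuring cup, 60 mm across, 75 mm high, loose, beside the dock; origin under its centre
- clothes_brush: wooden clothes brush lying bristles down, 184 x 48 x 28 mm, loose, beside the dock; origin under its middle, head to +x
- starch_can: white and blue spray starch can, 54 mm across, 185 mm high, loose; origin under its centre
- detergent_jug: orange detergent jug with a blue cap, 65 x 120 x 208 mm, loose; origin under its centre
- lint_roller: lint roller lying down, white roll 48 mm across, green grip, 215 mm long, loose; origin under the roll's rear part, roll to +x
- token_cup: white china cup with brass tokens, 86 mm across, 55 mm high, loose; origin under its centre

How it is judged:
By the outcome, as a careful person would: the job done as asked, in the order asked, and still so for the second after the job is handed in, with the robot touching nothing.
It also fails if it takes over 64 s, if anything falls off the work surface, if the arm or the gripper's body presses on something with over 40 N, if the wrist force passes 120 N, or if a joint passes its speed limit or range.

### The arm

A 7-joint arm with a two-finger parallel gripper is mounted at the origin on the work surface. World frame = base frame: x ahead of the robot, y to its left, z up, the work surface at z = 0. Lengths are in m, angles in rad, forces in N, time in s.
With the tool pointing down it reaches from about 0.4 to 0.85 m from the base axis. Payload 10.4 kg.
Tool frame: the origin (TCP) lies at the very end of the fingers, on their centre line; the grasp point (between the pads) lies 19 mm behind it (manip.pinch_z is the distance from the TCP to the grasp point, in m); z points along the fingers, y is the line along which they close (so a half turn about z gives the same grasp; the last joint's range is limited). The gripper opens to 85 mm and grips with 20 to 120 N. Pads are 22 mm wide; open, the fingers measure 114 mm over their backs; the gripper's body (76 mm by 85 mm) begins 54 mm behind the grasp point. The pads swing forward as they close: fully open they stand 13 mm farther back than shut.
Start: joints at [-1.2, 0.332, -0.065, 1.46, 0.022, 1.35, -0.088], TCP at [0.24, 0.577, 0.231] pointing down, gripper open.
Joint ranges: [-2.6, 2.6], [-0.5, 2.12], [-1.47, 1.34], [0.16, 2.42], [-1.27, 4.41], [0.06, 2.06], [-2.6, 2.6]. Speed limits (rad/s): [2.22, 2.22, 2.79, 2.79, 3.14, 3.14, 3.14].

### API

Orientations are given as a unit quaternion [x, y, z, w].
In Python, from workcell import manip gives the robot as it stands. The module is installed in compiled form; this text tells all that it offers.
- The arm moves only by the shell command python3 -m creep 'ROWS' [OPENING] [FORCE]. ROWS is a JSON object of lists of equal length, an entry for each row: "slide": the shift along the tool's x, y, z in m, a list of three; "twist": the turn about the tool's z in degrees. A call has 1 to 8 rows; each row shifts and turns the commanded pose from where the row before left it, along the tool's axes as they then stand; what a row does not reach is not made up. A row lasts 1/8 s, in which the tool goes at most 62.5 mm and 10.7 degrees, less where a joint would pass 70% of its speed; a pose out of reach is approached as far as the arm can. A call with a gripper value outside its range is refused whole. OPENING is the opening in per cent of the stroke, from 0 (shut) to 100 (fully open), set as the call begins (- or left out, the last holds). The fingers move at their own pace and stop on an object; FORCE is the grip in N (left out, the last holds). Time passes only in rows, so rows that do not move let the fingers close. It gives the time, the measured TCP pose, the force, the opening and the grip force at its end, in the units of the state.
- manip.get_obs(): the state, without advancing time (a new reading comes with each control period).
- manip.camera(name): name is "scene" or "side" or "wrist"; returns (picture, depth): 400x640x3 uint8, blue, green, red; 400x640 float32, m along the optical axis (not along the pixel's ray), 0 where there is no reading.
- manip.camera_params(name): a dict with "intrinsics" (3x3 intrinsics, pixels), "R" (3x3) and "t" (3): a world point X has camera coordinates R X + t. Camera axes: x right, y down, z forward; pixel columns grow to the right and rows downward; lengths in m; the calibration is good to about 2 mm. The wrist camera is an equidistant fisheye: a pixel r from the principal point sees the ray r / f radians off the axis. A picture is of the moment at which its call begins: read the wrist's pose just before it. camera_params takes no time and is no camera call; for the wrist camera it gives the pose at the moment of the call.
- manip.hand_in(): hands the job in; it is judged then, once.
The state is a dict: "clock": time; "joint_pos": joint angles; "joint_velocities": joint speeds; "tau": joint torques, N m; "position": TCP position; "ee_rot": TCP orientation; "ft_force": force on the tool from outside, world axes, zero at the start; "torque": the same for the moment, N m; "grip_width": opening from 0.0 (shut) to 1.0 (fully open); "grasp_force": force on a finger pad.
Only numpy, scipy, OpenCV 4.12 (cv2) and the standard library are available. Lean on these libraries where they do the work, as an engineer would, in place of code of your own. Each camera call takes 0.05 s, during which the arm holds its last target. There are 200 camera calls.

## Working session

There is one attempt and no reset: what is moved stays moved. The work goes in short steps, Python scripts to look and compute and a shell command to move; the robot and the scene stay as the last step left them, time stands still between calls to the robot, and variables do not carry over. Pictures are saved under pics/ and viewed, at most 10 in all, crops included, and the job is handed in when it is done.

```bash
mkdir -p pics
python3 - <<'E'
from workcell import manip
import cv2,numpy as np
o=manip.get_obs();print({k:np.round(v,3).tolist() for k,v in o.items()},manip.pinch_z)
for n in("scene","side"):
    p=manip.camera_params(n);print(n,p['intrinsics'].round(1).tolist(),p['R'].round(3).tolist(),p['t'].round(3).tolist())
    im,d=manip.camera(n);cv2.imwrite(f"pics/{n}0.png",im);np.savez(f"pics/{n}0.npz",im=im,d=d,**p)
E
```

```text
{'clock': 0.0, 'joint_pos': [-1.2, 0.333, -0.065, 1.461, 0.022, 1.35, -0.088], 'joint_velocities': [0.002, 0.0, 0.0, 0.0, 0.0, -0.0, -0.001], 'tau': [-0.001, -62.544, 0.048, -39.161, 0.016, 0.01, -0.0], 'position': [0.24, 0.577, 0.231], 'ee_rot': [0.196, 0.981, -0.001, -0.0], 'ft_force': [-0.065, -0.943, -0.246], 'torque': [-0.049, 0.007, -0.061], 'grasp_force': 0.0, 'grip_width': 0.999} 0.0187
scene [[421.0, 0.0, 313.6], [0.0, 421.0, 195.6], [0.0, 0.0, 1.0]] [[0.58, 0.815, 0.018], [0.463, -0.311, -0.83], [-0.671, 0.489, -0.557]] [-0.324, -0.164, 1.903]
side [[373.0, 0.0, 318.4], [0.0, 373.0, 194.9], [0.0, 0.0, 1.0]] [[0.757, -0.654, -0.013], [-0.436, -0.49, -0.755], [0.487, 0.577, -0.656]] [-0.402, 0.316, 1.126]
```

View pics/scene0.png

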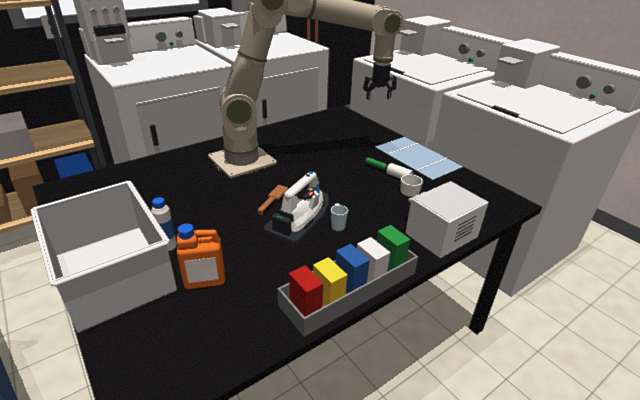

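View pics/side0.png

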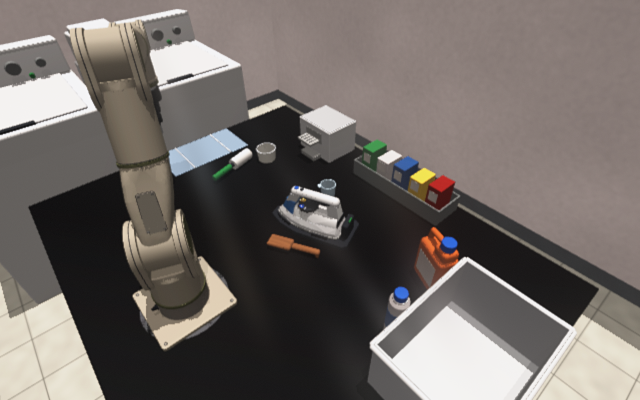

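The scene view shows the iron at about (305,203), with the brush at (272,200) and the cup at (339,216). In the side view the iron is at (315,212), with its nose to the left and tank at (292,196). Next I'll turn the depth into world points.

```bash
cat > h.py <<'E'
import numpy as np,cv2
def cloud(f):
    z=np.load(f);d=z['d'];K=z['intrinsics'];v,u=np.mgrid[:400,:640]
    c=np.stack([(u-K[0,2])/K[0,0]*d,(v-K[1,2])/K[1,1]*d,d],-1)
    return (c-z['t'])@z['R'],z['im'],d>0
E
python3 - <<'E'
from h import *
for n,(x0,x1,y0,y1) in dict(scene=(255,355,165,245),side=(262,365,172,262)).items():
    P,im,ok=cloud(f"pics/{n}0.npz");m=np.zeros(ok.shape,bool);m[y0:y1,x0:x1]=1
    hsv=cv2.cvtColor(im,cv2.COLOR_BGR2HSV)
    h=m&ok&(P[...,2]>.140)&(P[...,2]<.16);q=P[h][:,:2];c=q.mean(0)
    r=cv2.minAreaRect(q.astype(np.float32)*1000);e=np.linalg.eigh(np.cov(q.T))[1][:,1]
    print(n,'handle',h.sum(),r,np.median(P[h][:,2]),c,np.degrees(np.arctan2(e[1],e[0])))
    print(' ends',c+e*((q-c)@e).min(),c+e*((q-c)@e).max())
    b=m&ok&(hsv[...,0]>95)&(hsv[...,0]<125)&(hsv[...,1]>110);print(' blue',b.sum(),np.median(P[b],0))
    b=m&ok&(hsv[...,0]<15)&(hsv[...,1]>130);print(' brush',b.sum(),np.median(P[b],0),P[b].min(0),P[b].max(0))
    a=im[y0:y1,x0:x1];cv2.imwrite(f"pics/{n}c.png",cv2.resize(a,None,fx=5,fy=5,interpolation=cv2.INTER_CUBIC))
a=[cv2.resize(cv2.imread(f"pics/{n}c.png"),(400,350)) for n in('scene','side')]
cv2.imwrite("pics/both.png",np.hstack(a))
E
```

```text
scene handle 251 ((505.2685546875, -22.897003173828125), (32.704551696777344, 173.06597900390625), 24.53463363647461) 0.14750921592452637 [ 0.50901071 -0.02771846] 113.49403696013042
 ends [ 0.54110499 -0.10155125] [0.47208874 0.05722044]
 blue 49 [0.48162237 0.05964826 0.08185942]
 brush 315 [ 0.37074327 -0.05030708  0.02569671] [ 0.26947986 -0.14632231 -0.0057052 ] [0.52288964 0.04915177 0.09731343]
side handle 374 ((499.25030517578125, -21.76097869873047), (34.520172119140625, 174.79135131835938), 24.579561233520508) 0.14930670877564112 [ 0.49761425 -0.02730185] 114.49306565871144
 ends [ 0.53203566 -0.10285697] [0.45957118 0.05620283]
 blue 115 [0.44690254 0.05032191 0.07908262]
 brush 476 [ 0.35839642 -0.04921937  0.02842867] [ 3.04346755e-01 -1.44981419e-01 -1.19456556e-05] [0.41750399 0.03933199 0.03451206]
```

View pics/both.png

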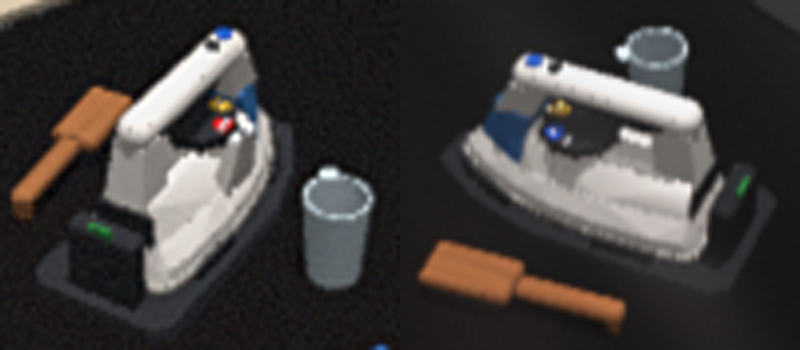

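The crops show the nose at yaw of about 114.5°. The left flank faces the brush and the base, and the red mark is near the pointer side. The handle is 33x174 mm at z≈0.149, which matches the size given. Next I move above the left flank with the gripper shut.

```bash
python3 -m creep '{"slide":[[-0.025,-0.03,-0.002],[-0.025,-0.03,-0.002],[-0.025,-0.03,-0.002],[-0.025,-0.03,-0.002],[-0.025,-0.03,-0.002],[-0.025,-0.03,-0.002],[-0.025,-0.03,-0.002],[-0.025,-0.03,-0.002]],"twist":[0,0,0,0,0,0,0,0]}' 0 20
python3 -m creep '{"slide":[[-0.025,-0.03,-0.002],[-0.025,-0.03,-0.002],[-0.025,-0.03,-0.002],[-0.025,-0.03,-0.002],[-0.025,-0.03,-0.002],[-0.025,-0.03,-0.002],[-0.025,-0.03,-0.002],[-0.025,-0.03,-0.002]],"twist":[0,0,0,0,0,0,0,0]}'
python3 -m creep '{"slide":[[0,0,0],[0,0,0],[0,0,0],[0,0,0]],"twist":[-9,-9,-9,0]}'
```

```text
clock: 1.1
position: [0.3326, 0.2774, 0.2471]
ee_rot: [0.196, 0.981, -0.0, -0.0]
ft_force: [-0.2, 0.3, 0.4]
grip_width: 0.003
grasp_force: 0.0
clock: 2.1
position: [0.425, -0.0209, 0.2632]
ee_rot: [0.196, 0.981, 0.0, -0.0]
ft_force: [1.4, 1.7, -0.4]
grip_width: 0.003
grasp_force: 0.0
clock: 2.6
position: [0.4249, -0.0195, 0.2631]
ee_rot: [-0.038, 0.999, 0.0, -0.0]
ft_force: [-0.8, 0.2, -0.1]
grip_width: -0.001
grasp_force: 0.0
```

Run:
```python
from workcell import manip
import cv2,numpy as np
p=manip.camera_params("wrist");print({k:np.round(v,3).tolist() for k,v in p.items()})
im,d=manip.camera("wrist");cv2.imwrite("pics/wrist1.png",im);np.savez("pics/wrist1.npz",im=im,d=d,**p)
```

```text
{'intrinsics': [[309.707, 0.0, 323.076], [0.0, 309.707, 203.687], [0.0, 0.0, 1.0]], 'R': [[-0.077, 0.997, 0.002], [0.963, 0.074, 0.258], [0.257, 0.021, -0.966]], 't': [0.051, -0.45, 0.3]}
```

View pics/wrist1.png

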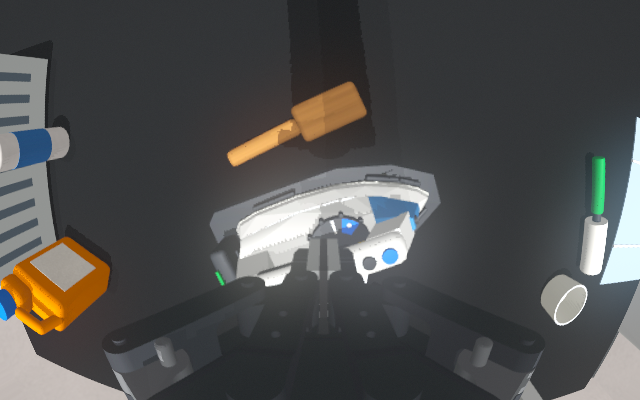

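The wrist view shows the iron's left flank with the wheel edge around (335,217), the blue one-dot field at (348,226), the white off bar at (332,228), and the fingertip at about (323,250). I'll take a close-up with rays cast onto z=0.095.

```bash
cat >> h.py <<'E'
def wray(z,uv):
    K=z['intrinsics'];uv=np.atleast_2d(uv).astype(float)
    x=(uv-[K[0,2],K[1,2]])/K[0,0];r=np.linalg.norm(x,axis=1)
    c=np.c_[x*(np.sin(r)/np.maximum(r,1e-9))[:,None],np.cos(r)];return c@z['R'],-z['R'].T@z['t']
def wplane(z,uv,h):
    d,o=wray(z,uv);return o+d*((h-o[2])/d[:,2])[:,None]
def wproj(z,X):
    c=np.atleast_2d(X)@z['R'].T+z['t'];r=np.hypot(c[:,0],c[:,1]);th=np.arctan2(r,c[:,2])
    return c[:,:2]/r[:,None]*th[:,None]*z['intrinsics'][0,0]+[z['intrinsics'][0,2],z['intrinsics'][1,2]]
YAW=np.radians(114.5);EX=np.array([np.cos(YAW),np.sin(YAW)]);EY=np.array([-EX[1],EX[0]])
MID=np.array([.502,-.0225])
def w2i(X): # world xy -> iron frame rel. to hub
    q=np.atleast_2d(X)[:,:2]-(MID+.026*EX);return np.c_[q@EX,q@EY]
E
python3 - <<'E'
from h import *
z=np.load('pics/wrist1.npz');im=z['im'];hsv=cv2.cvtColor(im,cv2.COLOR_BGR2HSV)
b=((hsv[...,0]>95)&(hsv[...,0]<125)&(hsv[...,1]>110)).astype(np.uint8)
n,l,s,c=cv2.connectedComponentsWithStats(b)
for i in range(1,n):
    if s[i,4]>15 and 200<c[i,0]<450:
        X=wplane(z,c[i],.095);print(s[i],c[i],X.round(4),w2i(X)*1000, w2i(wplane(z,c[i],.150))*1000)
hub=np.r_[MID+.026*EX,.095]
pts=[hub]+[np.r_[hub[:2]+.035*(np.cos(a)*EX+np.sin(a)*EY),.095] for a in np.radians(np.arange(0,181,15))]
a=cv2.resize(im[180:290,240:400],None,fx=5,fy=5,interpolation=cv2.INTER_CUBIC)
for p in wproj(z,pts): cv2.circle(a,tuple(int(t) for t in ((p-[240,180])*5)),2,(0,0,255),-1)
cv2.imwrite('pics/w1c.png',a)
E
```

```text
[369 197  50  33 826] [392.36077482 208.59322034] [[0.4423 0.0569 0.095 ]] [[71.03639723 21.36001201]] [[64.09735637 40.52632202]]
[342 219  17  16 175] [348.54857143 225.99428571] [[0.465  0.0121 0.095 ]] [[20.83437934 19.32866588]] [[22.7775948  38.85438249]]
[382 249  16  15 185] [389.67027027 255.9027027 ] [[0.4971 0.062  0.095 ]] [[ 52.96563588 -30.5810044 ]] [[49.22385961 -2.2247566 ]]
```

View pics/w1c.png

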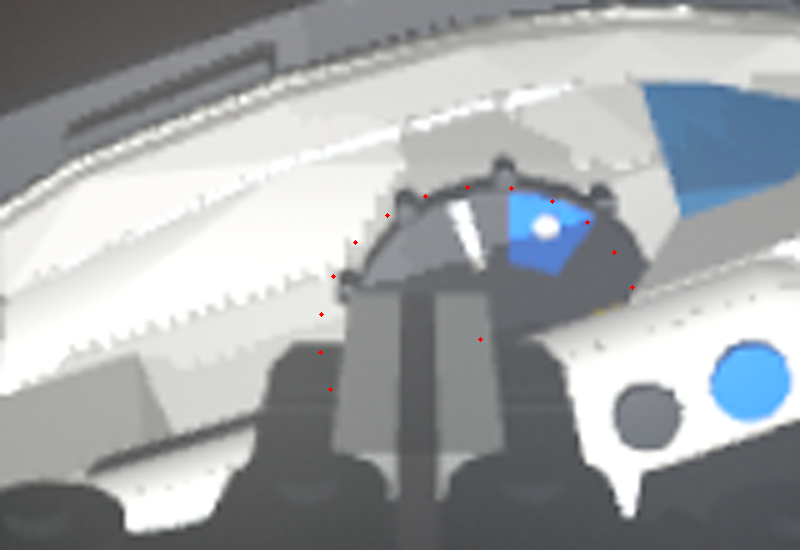

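The crop shows ribs at crop pixels (348,288), (408,200), (503,165) and (602,192). The off bar is midway between the two thumb ribs, so the wheel is at 3.142, which is 4 clicks high. Next I fit the hub.

Run:
```python
from h import *
from scipy.optimize import least_squares
z=np.load('pics/wrist1.npz')
f=lambda c:np.array(c)/5.+[240,180]
E=wplane(z,f([(365,280),(430,205),(457,190),(548,186),(580,200),(635,250)]),.095)[:,:2]
R=wplane(z,f([(348,288),(408,200),(503,167),(602,194)]),.095)[:,:2]
s=least_squares(lambda c:np.r_[np.linalg.norm(E-c,axis=1)-.035,np.linalg.norm(R-c,axis=1)-.0365],MID+.026*EX)
print(s.x,s.fun*1000)
q=R-s.x;print(np.degrees(np.arctan2(q@EY,q@EX)))
m=wplane(z,[348.55,226],.095)[0,:2]-s.x;print('blue',np.degrees(np.arctan2(m@EY,m@EX)))
# fingertip scale
for c in [(350,292),(400,292),(435,292),(492,292)]:
    print(wplane(z,f([c]),.263))
```

```text
[0.48952769 0.00697966] [-1.56468827 -0.75852402 -0.07423634 -0.21952824 -0.89264645 -1.72368156
 -0.23881044  1.1743871   1.62007485  0.98353129]
[142.40870217 104.99549367  72.48954047  38.71215997]
blue 53.70089535603104
[[ 0.41616693 -0.02559095  0.263     ]]
[[ 0.41577854 -0.02066066  0.263     ]]
[[ 0.41551444 -0.01721114  0.263     ]]
[[ 0.41509723 -0.01158573  0.263     ]]
```

```bash
python3 -m creep '{"slide":[[0,0,0],[-0.006,-0.008,0.02],[-0.006,-0.008,0.03],[-0.006,-0.007,0.03],[0,0,0.03],[0,0,0.03],[0,0,0]],"twist":[-10,0,0,0,0,0,0]}'
python3 - <<'E'
from h import *
from workcell import manip
o=manip.get_obs();p=manip.camera_params("wrist");im,d=manip.camera("wrist");np.savez("pics/wrist2.npz",im=im,d=d,**p)
print(o['position'],o['ee_rot'],o['ft_force'])
a=cv2.resize(im[120:290,220:440],None,fx=3.5,fy=3.5,interpolation=cv2.INTER_CUBIC)
hub=np.array([.4893,.0065]);t=np.r_[o['position'][:2],.095];pts=[t]
pts+=[np.r_[hub+.035*(np.cos(x)*EX+np.sin(x)*EY),.095] for x in np.radians(np.arange(36,181,18))]
for q in wproj(p,pts): cv2.circle(a,tuple(int(v) for v in (q-[220,120])*3.5),2,(0,0,255),-1)
cv2.imwrite('pics/w2c.png',a)
E
```

```text
clock: 3.52
position: [0.4467, -0.0376, 0.1218]
ee_rot: [-0.124, 0.992, -0.0, -0.002]
ft_force: [0.3, -0.0, 0.9]
grip_width: -0.003
grasp_force: 0.0
[ 0.4467227  -0.03756148  0.1218285 ] [-1.24142292e-01  9.92262375e-01 -3.82424876e-04 -1.98099367e-03] [ 0.33582649 -0.01704662  0.94893472]
```

View pics/w2c.png

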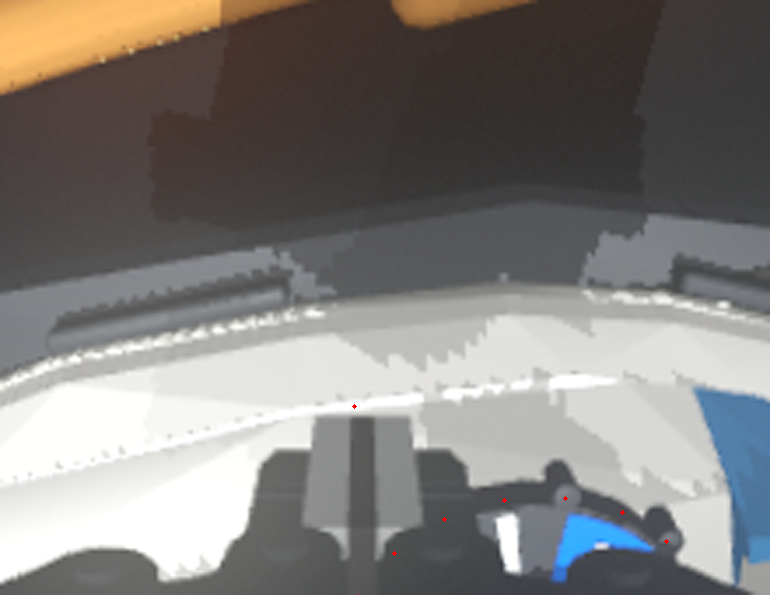

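The tip at (362,415) sits outside the wheel's rear-left edge, and the projected rim dots fall on the rim. Next I go down beside the wheel and then into the gap behind the thumb rib.

```bash
python3 -m creep '{"slide":[[0,0,0.017],[0,0,0.017],[0,0,0]],"twist":[0,0,0]}'
python3 -m creep '{"slide":[[-0.006,0.001,0],[-0.006,0.001,0],[0,0,0],[0,0,0]],"twist":[0,0,0,0]}'
```

```text
clock: 3.95
position: [0.4483, -0.0373, 0.0898]
ee_rot: [-0.125, 0.992, -0.0, -0.0]
ft_force: [0.9, -0.2, 0.7]
grip_width: 0.002
grasp_force: 0.0
clock: 4.45
position: [0.4594, -0.0324, 0.0894]
ee_rot: [-0.126, 0.992, -0.0, 0.0]
ft_force: [-0.9, -0.1, 0.1]
grip_width: 0.002
grasp_force: 0.0
```

```bash
python3 -m creep '{"slide":[[0.002,0.0025,0],[0.002,0.0025,0],[0.0015,0.003,0],[0.0015,0.003,0]],"twist":[0,0,0,0]}'
python3 -m creep '{"slide":[[0.001,0.003,0],[0.001,0.003,0],[0,0.0025,0],[0,0,0],[0,0,0]],"twist":[0,0,0,0,0]}'
python3 - <<'E'
from h import *
from workcell import manip
o=manip.get_obs();p=manip.camera_params("wrist");im,d=manip.camera("wrist")
print(w2i(o['position'])*1000)
cv2.imwrite('pics/w3c.png',cv2.resize(im[120:290,220:440],None,fx=3.5,fy=3.5,interpolation=cv2.INTER_CUBIC))
E
```

```text
clock: 4.95
position: [0.4496, -0.0233, 0.0893]
ee_rot: [-0.126, 0.992, 0.0, 0.0]
ft_force: [0.4, -0.4, 0.2]
grip_width: 0.004
grasp_force: 0.5
clock: 5.58
position: [0.4457, -0.0158, 0.0893]
ee_rot: [-0.126, 0.992, 0.0, 0.0]
ft_force: [0.6, 1.4, 0.3]
grip_width: 0.003
grasp_force: 0.0
[[ 3.43844168 48.40089922]]
```

View pics/w3c.png

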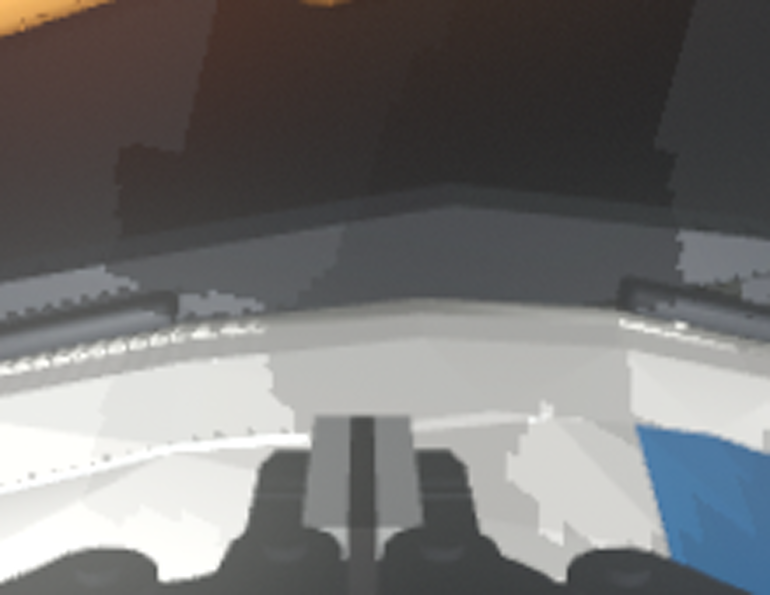

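The wheel is hidden behind the gripper here. I'll withdraw, go back to the rear, and measure the mark angles from the wrist and scene cameras.

```bash
python3 -m creep '{"slide":[[0.008,-0.001,0],[-0.002,-0.010,0],[-0.002,-0.011,0],[0,0,0]],"twist":[0,0,0,0]}'
cat > marks.py <<'E'
from h import *
from workcell import manip
import sys
HUB=np.array([.4893,.0065])
def run():
    o=manip.get_obs();d=o['position'][:2]-HUB;print('tcp iron',np.round([d@EX*1e3,d@EY*1e3],1),'z',o['position'][2].round(4))
    for n in('wrist','scene'):
        p=manip.camera_params(n);im,_=manip.camera(n);np.savez('pics/last_%s.npz'%n,im=im,**p)
        hsv=cv2.cvtColor(im,cv2.COLOR_BGR2HSV);H,S,V=cv2.split(hsv)
        for nm,m in dict(blue=(H>95)&(H<125)&(S>110)&(V>60),yel=(H>15)&(H<35)&(S>110)&(V>60),red=((H<8)|(H>172))&(S>140)&(V>60)).items():
            N,l,s,c=cv2.connectedComponentsWithStats(m.astype(np.uint8))
            for i in range(1,N):
                if s[i,4]<3: continue
                if n=='wrist': X=wplane(p,c[i],.095)[0]
                else:
                    r=np.r_[(c[i]-p['intrinsics'][:2,2])/p['intrinsics'][0,0],1]@p['R'];q=-p['R'].T@p['t'];X=q+r*(.095-q[2])/r[2]
                w=X[:2]-HUB;R=np.linalg.norm(w)*1000
                if R<45: print(n,nm,s[i,4],c[i].round(1),'r %.1f ang %.1f'%(R,np.degrees(np.arctan2(w@EY,w@EX))))
run()
E
python3 marks.py
```

```text
clock: 6.12
position: [0.4478, -0.0393, 0.0894]
ee_rot: [-0.125, 0.992, -0.0, 0.0]
ft_force: [0.2, 0.0, 0.8]
grip_width: -0.004
grasp_force: 0.0
tcp iron [-24.5  56.8] z 0.0894
wrist blue 214 [418.4 324.6] r 22.7 ang 13.7
scene blue 7 [306.9 187.1] r 24.9 ang 10.3
scene yel 18 [310.7 190.6] r 22.7 ang -57.5
scene red 15 [306.8 194.7] r 27.7 ang -131.2
```

One click down, with blue at 54→~16° and yellow at -18→-57°. I'll repeat the same stroke.

```bash
python3 -m creep '{"slide":[[-0.0065,0.002,0],[-0.0065,0.002,0],[0,0,0]],"twist":[0,0,0]}'
python3 -m creep '{"slide":[[0.002,0.0025,0],[0.002,0.0025,0],[0.0015,0.003,0],[0.0015,0.003,0],[0.001,0.003,0],[0.001,0.003,0],[0,0.0025,0],[0,0,0]],"twist":[0,0,0,0,0,0,0,0]}'
python3 -m creep '{"slide":[[0.008,-0.001,0],[-0.002,-0.010,0],[-0.002,-0.011,0],[0,0,0]],"twist":[0,0,0,0]}'
python3 marks.py
```

```text
clock: 6.6
position: [0.4591, -0.0306, 0.0891]
ee_rot: [-0.126, 0.992, -0.0, -0.0]
ft_force: [-0.5, -1.5, -0.2]
grip_width: 0.002
grasp_force: 0.1
clock: 7.6
position: [0.4453, -0.0141, 0.0893]
ee_rot: [-0.126, 0.992, 0.0, -0.0]
ft_force: [0.4, 0.6, 0.5]
grip_width: -0.003
grasp_force: 0.0
clock: 8.1
position: [0.4474, -0.0379, 0.0894]
ee_rot: [-0.125, 0.992, -0.0, 0.0]
ft_force: [-0.3, 0.0, -0.2]
grip_width: 0.002
grasp_force: 0.0
tcp iron [-23.   56.5] z 0.0894
wrist blue 22 [427.4 333.3] r 29.0 ang -6.2
scene blue 48 [313.6 188.1] r 37.5 ang -32.4
scene yel 18 [310.2 193.2] r 26.8 ang -98.2
scene red 9 [301.7 195.3] r 32.4 ang -166.7
```

Yellow is now at the pointer, so two clicks remain. Another stroke:

```bash
python3 -m creep '{"slide":[[-0.0065,0.001,0],[-0.0065,0.001,0],[0,0,0]],"twist":[0,0,0]}'
python3 -m creep '{"slide":[[0.002,0.0025,0],[0.002,0.0025,0],[0.0015,0.003,0],[0.0015,0.003,0],[0.001,0.003,0],[0.001,0.003,0],[0,0.0025,0],[0,0,0]],"twist":[0,0,0,0,0,0,0,0]}'
python3 -m creep '{"slide":[[0.008,-0.001,0],[-0.002,-0.010,0],[-0.002,-0.011,0],[0,0,0]],"twist":[0,0,0,0]}'
python3 marks.py
```

```text
clock: 8.57
position: [0.4594, -0.0311, 0.0892]
ee_rot: [-0.126, 0.992, -0.0, -0.0]
ft_force: [-0.0, 0.2, -0.1]
grip_width: 0.002
grasp_force: 0.0
clock: 9.57
position: [0.4454, -0.0145, 0.0893]
ee_rot: [-0.126, 0.992, 0.0, -0.0]
ft_force: [-0.3, -1.0, -0.1]
grip_width: -0.003
grasp_force: 0.0
clock: 10.07
position: [0.4476, -0.0383, 0.0894]
ee_rot: [-0.125, 0.992, -0.0, 0.0]
ft_force: [0.1, 0.4, -0.0]
grip_width: 0.002
grasp_force: 0.0
tcp iron [-23.5  56.6] z 0.0894
wrist red 70 [325.2 329.5] r 32.0 ang 154.6
scene blue 44 [314.6 189. ] r 38.7 ang -42.3
scene yel 19 [306.8 194.7] r 28.2 ang -131.2
scene red 5 [299.2 193.6] r 27.3 ang 167.5
```

Yellow is now at -131° and red at about 160°, so one click remains. One last stroke, then I withdraw upward.

```bash
python3 -m creep '{"slide":[[-0.0065,0.0015,0],[-0.0065,0.001,0],[0,0,0]],"twist":[0,0,0]}'
python3 -m creep '{"slide":[[0.002,0.0025,0],[0.002,0.0025,0],[0.0015,0.003,0],[0.0015,0.003,0],[0.001,0.003,0],[0.001,0.003,0],[0,0.0025,0],[0,0,0]],"twist":[0,0,0,0,0,0,0,0]}'
python3 -m creep '{"slide":[[0.008,-0.001,0],[0.012,0,0],[0,0,-0.03],[0,0,-0.04],[0,0,-0.05],[0,0,-0.05],[0,0,0]],"twist":[0,0,0,0,0,0,0]}'
python3 marks.py
python3 - <<'E'
import numpy as np,cv2
a=np.load('pics/last_scene.npz')['im'][165:245,255:355];b=np.load('pics/last_wrist.npz')['im']
cv2.imwrite('pics/fin.png',np.hstack([cv2.resize(a,(400,320),interpolation=cv2.INTER_CUBIC),cv2.resize(b[120:320,200:450],(400,320),interpolation=cv2.INTER_CUBIC)]))
E
```

```text
clock: 10.55
position: [0.4594, -0.0311, 0.0892]
ee_rot: [-0.126, 0.992, -0.0, -0.0]
ft_force: [-0.7, 0.3, -0.1]
grip_width: 0.002
grasp_force: 0.0
clock: 11.55
position: [0.4454, -0.0145, 0.0893]
ee_rot: [-0.126, 0.992, 0.0, -0.0]
ft_force: [-0.7, 0.0, -0.5]
grip_width: 0.001
grasp_force: 0.0
clock: 12.42
position: [0.4274, -0.0211, 0.2625]
ee_rot: [-0.125, 0.992, 0.001, 0.003]
ft_force: [0.6, -0.4, -0.2]
grip_width: 0.002
grasp_force: 0.0
tcp iron [ 0.5 67.8] z 0.2625
wrist red 52 [311.2 227.9] r 30.9 ang 126.7
wrist red 53 [318.1 233.7] r 21.1 ang 126.5
scene blue 17 [310.2 193.2] r 26.9 ang -98.3
scene yel 17 [302.2 195.3] r 31.6 ang -163.3
```

View pics/fin.png

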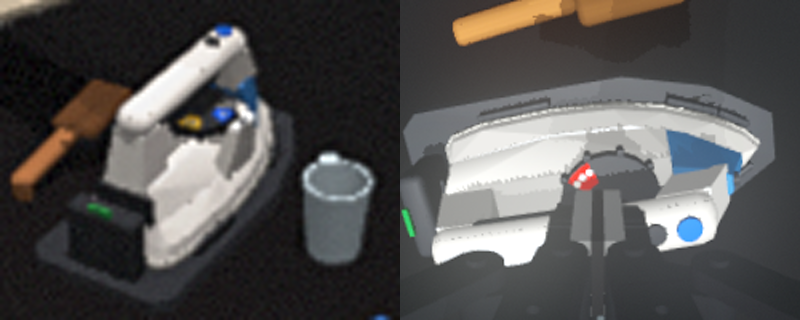

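The final view shows blue at the pointer at (223,115). Its angle of -98° matches yellow's reading when yellow stood at the pointer. Red is at 126.6° as expected, so the wheel is in the one-dot click, and the iron is still seated.

```bash
python3 -c "
from workcell import manip
print(manip.hand_in())"
```

```text
the job is handed in; nothing more can be done
None
```

I turned the iron's temperature wheel down four clicks from three dots, so the blue one-dot mark now rests at the pointer; the iron is still seated in its dock, I touched nothing else, and the job was handed in at about 12.5 s.

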